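Fit the citrus press and hold its reamer down

ROBOT

A 6-joint arm with a two-finger parallel gripper is mounted at the origin on a cart in front of the work surface, level with it; the furniture and walls round the work are solid. World frame = base frame: x ahead of the robot, y to its left, z up, the work surface at z = 0. Lengths are in mm, angles in rad, forces in N, time in s.
With the tool pointing down it reaches from about 350 to 875 mm from the base axis. Payload 4.2 kg.
Tool frame: the origin (TCP) lies between the finger pads; the fingertips stand robot.tip_reach ahead of it and the grasp point (between the pads) lies 3 mm ahead of it (robot.tip_reach is the distance from the TCP to the fingertips, in mm); z points along the fingers, y is the line along which they close (so a half turn about z gives the same grasp; the last joint's range is limited). The gripper opens to 87 mm and grips with 3 to 60 N. Pads are 19 mm wide; open, the fingers measure 117 mm over their backs; the gripper's body (75 mm by 190 mm) begins 51 mm behind the grasp point.
Start: joints at [-1.039, 0.385, 0.008, 0, -1.194, -0.259], TCP at [168.41, -601.862, 244.55] pointing down, gripper open.
Joint ranges: [-3.14, 3.14], [-1.21, 2.06], [-1.07, 1.41], [-3.16, 2.05], [-2.99, -0.16], [-3.1, 3.1]. Speed limits (rad/s): [2.79, 2.79, 3.14, 3.14, 3.14, 3.14].

INTERFACE

Orientations are given as a rotation vector (axis times angle).
In Python, from bench import robot gives the robot as it stands. The module is installed in compiled form; this text tells all that it offers.
- The arm moves only by the shell command python3 -m crank 'ROWS' [OPENING]. ROWS is JSON, a list that holds one entry, the list of rows, each a list of 4 numbers: the shift along the world's x, y, z in cm, then the turn about the world's z in degrees. In form: [[[x, y, z, yaw], ...]]. A call has exactly 5 rows; each row shifts and turns the commanded pose from where the row before left it; what a row does not reach is not made up. A row lasts 1/8 s, in which the tool goes at most 62.5 mm and 10.7 degrees, less where a joint would pass 70% of its speed; a pose out of reach is approached as far as the arm can. A call is refused whole if a number of a shift passes 6.25 or a number of a turn 10.7, either way. A call with a gripper value outside its range is refused whole. OPENING is the closure, from -1 (fully open) to 1 (shut), set as the call begins (- or left out, the last holds). The fingers move at their own pace and stop on an object; the grip force is fixed at half the most. Time passes only in rows, so rows that do not move let the fingers close, or fill a call up. It gives the time, the measured TCP pose, the force, the opening and the grip force at its end, in the units of the state.
- robot.state(): the state, without advancing time (a new reading comes with each control period).
- robot.snapshot(name): name is "scene" or "side" or "wrist"; returns the picture (400x640x3 uint8, red, green, blue); there is no depth.
- robot.calibration(name): a dict with "fx", "fy", "cx", "cy" (pixels), "xyz" and "rotation" of the camera in the world. Camera axes: x right, y down, z forward; pixel columns grow to the right and rows downward; lengths in mm; the calibration is good to about 2 mm. A picture is of the moment at which its call begins: read the wrist's pose just before it. calibration takes no time and is no camera call; for the wrist camera it gives the pose at the moment of the call.
- robot.hand_in(): hands the job in; it is judged then, once.
The state is a dict: "clock": time; "joint_pos": joint angles; "joint_velocities": joint speeds; "tau": joint torques, N m; "tool_pos": TCP position; "orientation": TCP orientation; "contact_force": force on the tool from outside, world axes, zero at the start; "wrist_torque": the same for the moment, N m; "gripper_width": finger opening in mm; "gripper_force": force on a finger pad.
Only numpy, scipy, OpenCV 4.12 (cv2) and the standard library are available. Lean on these libraries where they do the work, as an engineer would, in place of code of your own. Each camera call takes 0.05 s, during which the arm holds its last target. There are 200 camera calls.

TASK

Get the white electric citrus press on the worktop ready and switch it on: slide the black collar over its upright spindle, let go of it once it lies flat on the press, then set the orange reamer on the spindle, turning it until its slots mesh with the spindle's splines and it slides fully home. The press runs only while pushed, so push the reamer well down against the spring and finish still holding it pushed down with the gripper. Leave the two mugs and the herb jar beside the press where they are.

Things in the scene. Friction and masses are not known exactly. Their poses are not given: they have to be found in the camera images.
- base_top (a point): Centre of the flat top face of the press's white round motor base: 50 mm high, 122 mm across, top face 110 mm across, steel top plate and spout; fixed on the worktop. z up, -x towards the spout. The spindle rises here, on the same axis.
- spindle_seat (a point): On the axis of the grey spindle, at its shoulder, on which the reamer's foot rests when home; 36 mm above the base's top while not pushed. Below it the spindle is a round hub 32 mm across, edge chamfered. Above it stand four splines, along this frame's +x, -x, +y, -y: 6 mm wide, reaching 14 mm out from the axis, 14 mm high, tops roof-shaped. The spindle never turns; it only sinks against a spring.
- spindle_tip (a point): Rounded tip of the round steel pin, 11 mm across, in the middle of the spindle, 31 mm above the shoulder (67 mm above the base's top). It enters the reamer's bore and guides it before the splines meet.
- spindle (a joint): How far the spindle is pushed down into the base, 0 (up) to 9 mm (end stop), in m. Spring: about 2.4 N to start moving, 0.8 N more per mm (9.6 N at the stop). The switch is on when it is more than 4 mm down (5.6 N).
- collar: Loose black plastic ring with grey marks round its outside: outer diameter 54 mm, hole 36 mm, 24 mm high, about 60 g. Origin at the centre of its underside, z up; it lies flat. In place it lies on the base's top round the spindle's hub. It does not pass over the reamer's foot, so it goes on first.
- reamer: Loose orange plastic reamer, 84 mm high, about 90 g, standing on its foot. Origin: centre of its underside, z up its axis. Foot 32 mm square, 18 mm high, cut by a cross of two slots 10 mm wide along x and y, under a bore 14 mm wide, 35 mm deep from the underside. It fits the splines in four turns 90 degrees apart; unmeshed, its foot stops on them 14 mm above the shoulder.
- reamer_grip (a point): On the reamer's axis, 53 mm above its underside, where to grip: the straight round ribbed part, 34 mm across, from 35 to 66 mm height (domed top above it, skirt 46 mm across below). Four thick yellow ribs run up the cone exactly above the four slot ends (x and y axes); thin orange ribs lie between.
- mug: Bystander: cream mug with coloured bands, 83 x 115 x 86 mm with handle; origin at the underside.
- grey_mug: Bystander: plain white mug, terracotta inside, 89 x 120 x 98 mm with handle; origin at the underside.
- herb_jar: Bystander: glass jar of green herbs with a light brown cap, 42 mm across, 84 mm high; origin at the centre of its underside.
Mind the look-alikes: they are no part of the job. What is shaped like the part that bears base_top but red is not meant.

How it is judged:
By the outcome, as a careful person would: the job done as asked, in the order asked, and still so for the second after the job is handed in, while the arm keeps its last pose, push and grip.
It also fails if it takes over 51 s, if anything falls off the work surface, if the arm or the gripper's body presses on something with over 40 N, if the wrist force passes 120 N, or if a joint passes its speed limit or range.

## Working session

There is one attempt and no reset: what is moved stays moved. The work goes in short steps, Python scripts to look and compute and a shell command to move; the robot and the scene stay as the last step left them, time stands still between calls to the robot, and variables do not carry over. Pictures are saved under pics/ and viewed, at most 10 in all, crops included, and the job is handed in when it is done.

```bash
mkdir -p pics; cat > h.py <<'E'
from bench import robot
import numpy as np, cv2
def snap(n,f):
    c=robot.calibration(n); im=robot.snapshot(n); cv2.imwrite(f'pics/{f}.png',cv2.cvtColor(im,cv2.COLOR_RGB2BGR)); np.save(f'pics/{f}.npy',c,allow_pickle=True); return im,c
def load(f): return cv2.imread(f'pics/{f}.png'), np.load(f'pics/{f}.npy',allow_pickle=True).item()
def R(c):
    r=np.array(c['rotation'],float)
    return r if r.shape==(3,3) else cv2.Rodrigues(r)[0]
def ray(c,p):
    d=R(c)@np.array([(p[0]-c['cx'])/c['fx'],(p[1]-c['cy'])/c['fy'],1.]); return np.array(c['xyz'],float),d/np.linalg.norm(d)
def onz(c,p,z):
    o,d=ray(c,p); return o+d*(z-o[2])/d[2]
def tri(*cp):
    A=np.zeros((3,3));b=np.zeros(3);L=[ray(c,p) for c,p in cp]
    for o,d in L: M=np.eye(3)-np.outer(d,d);A+=M;b+=M@o
    x=np.linalg.solve(A,b); return x,[round(float(np.linalg.norm((np.eye(3)-np.outer(d,d))@(x-o))),1) for o,d in L]
def proj(c,X):
    q=R(c).T@(np.array(X,float)-np.array(c['xyz'])); return np.array([c['fx']*q[0]/q[2]+c['cx'],c['fy']*q[1]/q[2]+c['cy']])
E
python3 - <<'E'
from h import *
ims=[]
for n in ("scene","side","wrist"):
    im,c=snap(n,n+'0'); print(n,c); ims.append(im)
a=np.vstack(ims[:2])[:,:,::-1]
print(robot.state(), robot.tip_reach)
E
```

```text
scene {'fx': 478.1475264723212, 'fy': 478.1475264723212, 'cx': 320.37985010883284, 'cy': 200.53596032047778, 'xyz': array([ -36.07582968,  859.78708936, 1094.10853794]), 'rotation': array([-0.75139384,  2.61713077, -1.1095673 ])}
side {'fx': 388.2478004998896, 'fy': 388.2478004998896, 'cx': 317.74618253672475, 'cy': 201.8267493723046, 'xyz': array([ 529.13892678, -972.5538421 ,  619.08165039]), 'rotation': array([-2.07317817, -0.02733146,  0.01425749])}
wrist {'fx': 307.5984850259135, 'fy': 307.5984850259135, 'cx': 318.62904557857775, 'cy': 202.54029071995646, 'xyz': array([  94.19394574, -621.23257099,  382.42468048]), 'rotation': array([1.78524801, 2.353103  , 0.3366787 ])}
{'clock': 0.15, 'joint_pos': array([-1.03941846e+00,  3.85378395e-01,  6.94055237e-03, -3.39722648e-04,
       -1.19400048e+00, -2.58609900e-01]), 'joint_velocities': array([-3.60157144e-04, -1.69558069e-03,  3.13568757e-03,  1.74475098e-05,
        9.61237326e-04, -4.12799845e-04]), 'tau': array([ 1.24380506e-05, -3.91051126e+01,  1.87587261e+01,  4.22237858e+00,
        1.23671262e-02, -1.36782592e-04]), 'tool_pos': array([ 168.28052399, -601.48678816,  243.71392126]), 'orientation': array([ 4.26894547e-01, -3.11210866e+00, -2.57123381e-03]), 'contact_force': array([-0.1993025 ,  0.76284456, -0.28981352]), 'wrist_torque': array([-0.00053386,  0.03068044, -0.02633971]), 'gripper_force': 0.0, 'gripper_width': 86.63394577921291} 22.0
```

View pics/scene0.png

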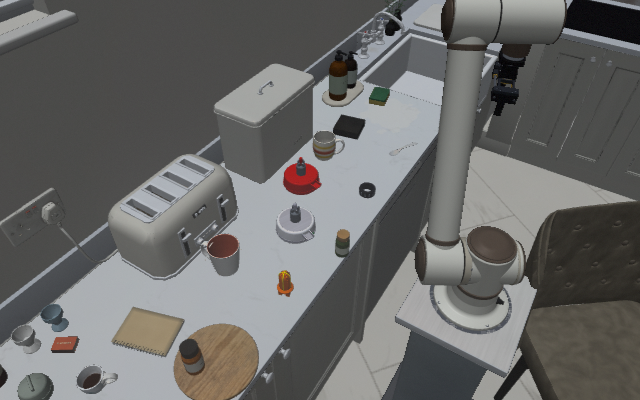

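View pics/side0.png

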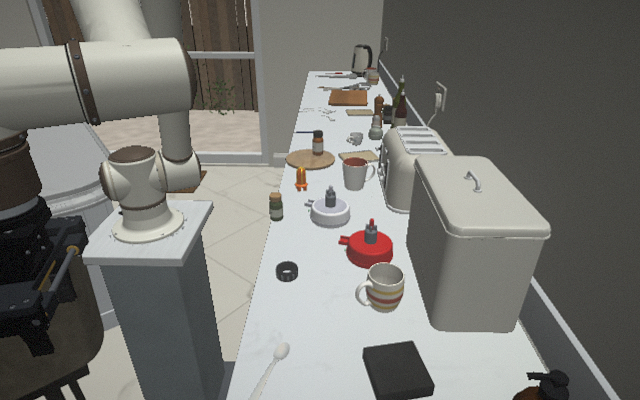

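Scene view: the white press is at (295,224), with its spindle tip near (295,207), and the red look-alike is at (301,180). The black collar is at (367,189), not to be confused with the black block at (349,126). The orange reamer is at (285,283), the herb jar at (343,243), and the mugs at (324,145) and (224,254). Side view: press (330,211), red press (370,247), collar (287,271), reamer (301,179). I choose the white press, the black ring and the orange reamer, and check them in one close crop.

```bash
python3 - <<'E'
from h import *
def crop(f,x,y,w=66,h=50,s=6):
    im,_=load(f); t=cv2.resize(im[y:y+h,x:x+w],None,fx=s,fy=s,interpolation=cv2.INTER_CUBIC)
    for i in range(0,w,10): cv2.putText(t,str(x+i),(i*s,10),0,.35,(0,255,255),1); cv2.line(t,(i*s,12),(i*s,18),(0,255,255),1)
    for i in range(0,h,10): cv2.putText(t,str(y+i),(0,i*s+4),0,.35,(0,0,255),1); cv2.line(t,(24,i*s),(30,i*s),(0,0,255),1)
    return t
a=np.vstack([np.hstack([crop('scene0',265,200),crop('side0',300,180)]),np.hstack([crop('scene0',340,165,33,25,12),crop('side0',270,255,33,25,12)])])
cv2.imwrite('pics/c1.png',a)
# candidate collar/reamer colour blobs
for f in('scene0','side0'):
    im,c=load(f); h=cv2.cvtColor(im,cv2.COLOR_BGR2HSV)
    m=cv2.inRange(h,(5,170,120),(30,255,255)); n,l,s,ce=cv2.connectedComponentsWithStats(m)
    for i in range(1,n):
        if s[i,4]>40: print(f,'or',s[i],ce[i])
    m=cv2.inRange(h,(0,0,0),(180,255,70)); n,l,s,ce=cv2.connectedComponentsWithStats(m)
    for i in range(1,n):
        if 60<s[i,4]<800: print(f,'bk',s[i],ce[i])
E
```

```text
scene0 or [279 270  11  11  57] [283.61403509 274.52631579]
scene0 or [277 284  16  10  63] [284.65079365 289.53968254]
scene0 bk [  0   3  34  19 193] [16.25906736 11.98963731]
scene0 bk [394   2  11  19 102] [398.29411765  10.74509804]
scene0 bk [  0  14  79  42 346] [39.17919075 36.43352601]
scene0 bk [385  18  16  18 182] [391.31318681  27.15934066]
scene0 bk [312  45  45  46 771] [340.5771725   66.31776913]
scene0 bk [595  67  45  44 105] [615.04761905  80.01904762]
scene0 bk [329  91  17  10 105] [336.85714286  96.11428571]
scene0 bk [333 115  32  24 542] [348.55535055 126.5904059 ]
scene0 bk [486 120  21  23 185] [494.13513514 132.72432432]
scene0 bk [359 183  16  15 180] [366.76666667 189.81666667]
scene0 bk [ 47 190  19  25  63] [ 58.28571429 201.88888889]
scene0 bk [422 197   9  29  86] [426.63953488 212.29069767]
scene0 bk [470 226  45  35 188] [498.18617021 242.90957447]
scene0 bk [425 234  35  12 131] [441.80152672 241.70992366]
scene0 bk [414 237  12  45 351] [419.94301994 259.42450142]
scene0 bk [336 238  13  11  99] [342.07070707 243.84848485]
scene0 bk [183 241   8  
[... 744 characters left out ...]
9]
side0 bk [231  23  15  28  98] [237.68367347  37.41836735]
side0 bk [185  26  22  90 426] [193.91549296  76.95774648]
side0 bk [356  45  16  23  91] [367.63736264  53.43956044]
side0 bk [248  59   6  51  86] [250.61627907  83.12790698]
side0 bk [380  82  27  46 452] [396.08628319 106.3340708 ]
side0 bk [ 99 168  13  33 106] [104.03773585 185.45283019]
side0 bk [120 191  51  19 118] [146.31355932 204.33898305]
side0 bk [603 216  18  15  75] [612.13333333 223.29333333]
side0 bk [614 231  16  16  66] [622.33333333 238.21212121]
side0 bk [277 262  21  20 274] [286.61313869 270.40875912]
side0 bk [182 283  11  30 125] [186.92  297.696]
side0 bk [199 301  17  21  84] [208.25       313.28571429]
```

View pics/c1.png

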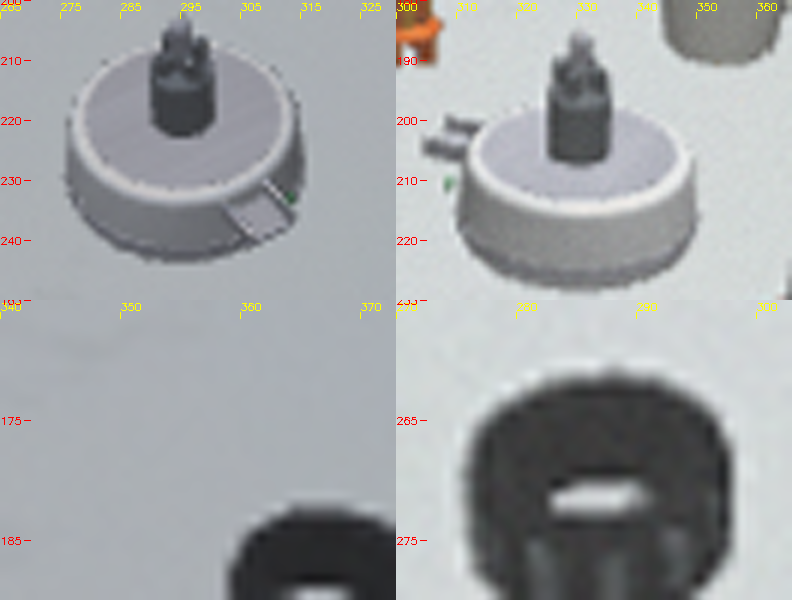

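Bottom tiles: the chosen ring is hollow with grey marks. Top tiles: the white press has a grey splined spindle, tip at scene (295,202) and side (330.5,186), with the spout to the lower right.

```bash
python3 - <<'E'
from h import *
np.set_printoptions(precision=1,suppress=True)
_,s=load('scene0');_,d=load('side0')
for n,a,b in (('tip',(295.3,202.3),(330.5,186)),('basetop',(295.5,220),(330.8,205.5)),('collar',(366.8,190),(286.6,270.6)),('reamer',(284.6,283),(301,179.5)),('spout',(311,236),(306,203.5)),('jar',(343,243),(276,206)),('red',(301,181),(370,249))):
    print(n,*tri((s,a),(d,b)))
print(proj(s,[475,-270,12]))
w,c=load('wrist0'); print(R(c))
E
```

```text
tip [540.7  43.  113.8] [0.5, 0.5]
basetop [540.8  48.2  44.7] [2.7, 2.7]
collar [ 433.5 -219.2   10.5] [0.6, 0.6]
reamer [439.2 250.3  34.4] [1.1, 1.1]
spout [467.   72.6  38. ] [0.0, 0.0]
jar [375.2  48.1  40.9] [2.2, 2.2]
red [ 642.7 -134.    16.6] [3.9, 3.9]
[362.8 176.6]
[[-0.3  0.9  0.3]
 [ 1.   0.3  0.1]
 [ 0.   0.3 -1. ]]
```

```bash
python3 -m crank '[[[3.3,4.8,0,0],[3.3,4.8,0,0],[3.3,4.8,0,0],[3.3,4.8,0,0],[3.3,4.8,0,0]]]' -1; python3 -m crank '[[[3.3,4.8,0,0],[3.3,4.8,0,0],[3.4,4.7,0,0],[0,0,0,0],[0,0,0,0]]]'; python3 - <<'E'
from h import *
im,c=snap('wrist','w1'); print(robot.state()['tool_pos'],proj(c,[433.5,-219,12]),proj(c,[541,44,117]))
E
```

```text
clock: 0.78
tool_pos: [334.1, -360.2, 244.5]
orientation: [-0.427, 3.112, 0.0]
contact_force: [0.9, -0.5, 0.7]
gripper_width: 86.8
gripper_force: 0.0
clock: 1.4
tool_pos: [433.1, -218.7, 244.2]
orientation: [0.428, -3.111, -0.001]
contact_force: [-0.4, -0.3, 0.7]
gripper_width: 86.9
gripper_force: 0.0
[ 432.83388412 -219.22524456  244.30537671] [317.22883627 178.54861552] [528.69505485 360.6436862 ]
```

View pics/w1.png

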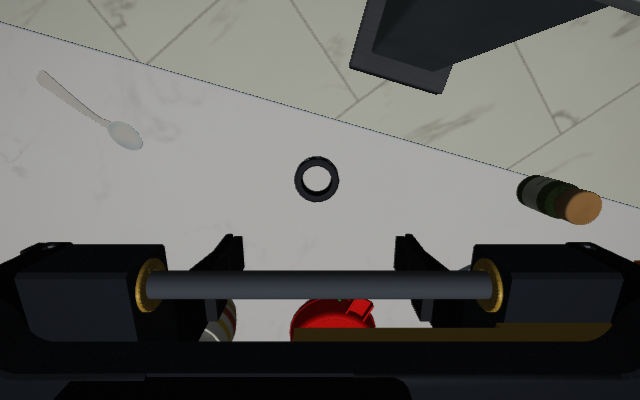

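The wrist view shows the collar ring centred at (317,179), matching the projection of the triangulated position, so I descend.

```bash
python3 -m crank '[[[0,0,-5.5,0],[0,0,-5.5,0],[0,0,-5.0,0],[0,0,-3.0,0],[0.05,0,-3.0,0]]]' -1; python3 -m crank '[[[0,0,0,0],[0,0,0,0],[0,0,0,0],[0,0,0,0],[0,0,0,0]]]' 1;python3 -m crank '[[[0,0,0,0],[0,0,0,0],[0,0,0,0],[0,0,0,0],[0,0,0,0]]]' 1
```

```text
clock: 2.08
tool_pos: [432.9, -220.3, 23.4]
orientation: [0.423, -3.112, -0.0]
contact_force: [0.6, -0.1, -0.0]
gripper_width: 87.3
gripper_force: 0.0
clock: 2.7
tool_pos: [433.9, -219.0, 24.8]
orientation: [-0.427, 3.112, -0.0]
contact_force: [-0.3, -1.8, 0.9]
gripper_width: 52.9
gripper_force: 30.0
clock: 3.32
tool_pos: [433.9, -219.0, 24.8]
orientation: [0.427, -3.112, 0.0]
contact_force: [-2.2, -2.4, 5.2]
gripper_width: 52.9
gripper_force: 30.0
```

```bash
python3 -m crank '[[[0,0,2,0],[0,0,5,0],[0,0,5,0],[1,2,5,0],[3,4,3,0]]]'; python3 -m crank '[[[3,4.5,1,0],[3,4.5,1,0],[3,5,0,0],[1,1,0,0],[0,0,0,0]]]'; python3 - <<'E'
from h import *
im,c=snap('wrist','w2'); s=robot.state();print(s['tool_pos'],s['gripper_width'],proj(c,[541,44,117]),proj(c,[541,44,50]))
E
python3 -m crank '[[[2,5,0,0],[1,3,0,0],[0,0,0,0],[0,0,0,0],[0,0,0,0]]]'
python3 - <<'E'
from h import *
im,c=snap('wrist','w3'); s=robot.state();print(s['tool_pos'],s['gripper_width'],proj(c,[541,44,117]),proj(c,[541,44,50]))
a,_=load('w2');b,_=load('w3')
cv2.imwrite('pics/c2.png',cv2.resize(np.vstack([a[:300],b[:300]]),(640,600)))
E
```

```text
clock: 3.95
tool_pos: [474.1, -158.5, 226.8]
orientation: [-0.423, 3.109, 0.0]
contact_force: [0.9, -0.8, -1.5]
gripper_width: 52.8
gripper_force: 30.0
clock: 4.58
tool_pos: [573.8, -8.0, 243.2]
orientation: [0.429, -3.11, -0.001]
contact_force: [1.0, -0.1, -0.7]
gripper_width: 52.6
gripper_force: 30.0
[573.27347048  -8.96698575 243.54574139] 52.80170295216869 [384.07303835 183.4026213 ] [371.46904318 170.06252649]
clock: 5.25
tool_pos: [603.4, 69.7, 244.8]
orientation: [0.424, -3.113, 0.0]
contact_force: [0.3, 0.3, -0.4]
gripper_width: 53.0
gripper_force: 30.0
[603.50376889  69.83686678 244.8071238 ] 52.71326043481918 [307.67509918 125.20328722] [309.84711893 122.81635401]
```

View pics/c2.png

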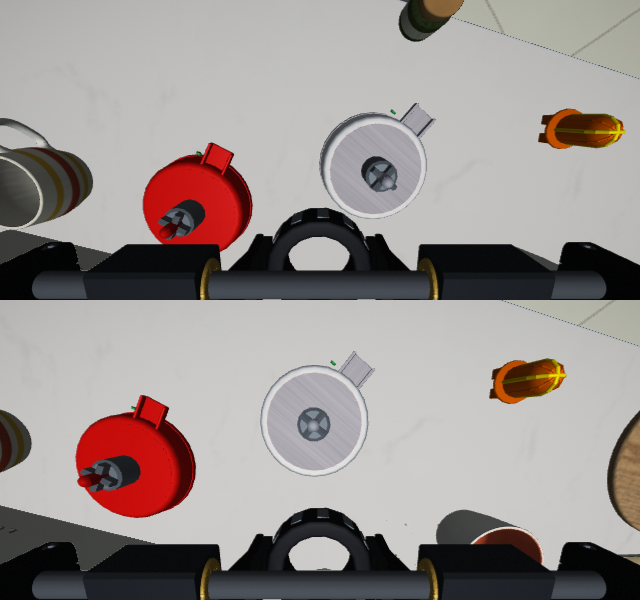

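Both wrist views show the press top face at w2 (372,166) and w3 (314,120), and the reamer at the right with its yellow ribs. I'll fit these more precisely and look at the splines enlarged.

```bash
python3 - <<'E'
from h import *
def crop(f,x,y,w,h,s):
    im,_=load(f); t=cv2.resize(im[y:y+h,x:x+w],None,fx=s,fy=s,interpolation=cv2.INTER_CUBIC)
    for i in range(0,w,10): cv2.putText(t,str(x+i),(i*s,10),0,.35,(0,0,255),1); cv2.line(t,(i*s,12),(i*s,18),(0,0,255),1)
    for i in range(0,h,10): cv2.putText(t,str(y+i),(0,i*s+4),0,.35,(0,0,255),1); cv2.line(t,(24,i*s),(30,i*s),(0,0,255),1)
    return t
a=np.hstack([crop('w2',355,145,50,50,8),crop('w3',290,100,50,50,8)])
b=np.hstack([crop('w2',530,98,100,50,4),crop('w3',480,48,100,50,4)])
cv2.imwrite('pics/c3.png',np.vstack([a,b]))
E
```

```text
(no output)
```

View pics/c3.png

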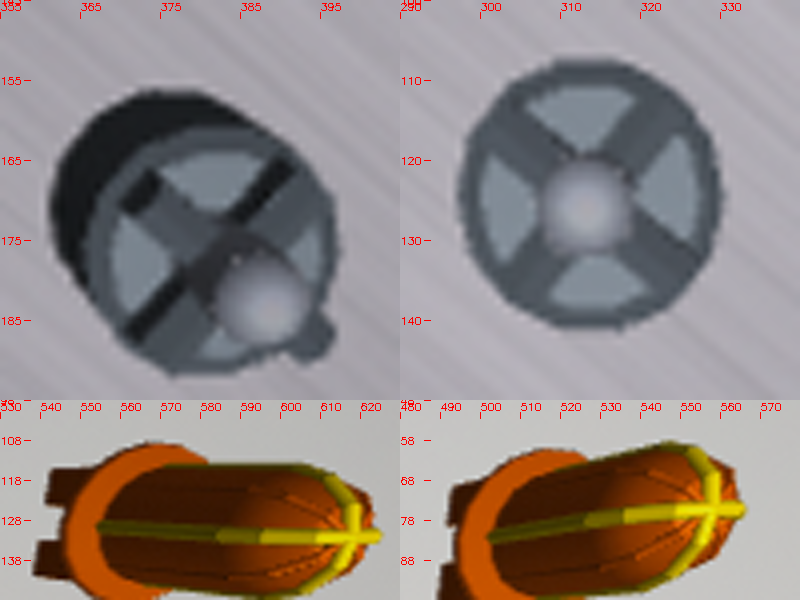

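```bash
python3 - <<'E'
from h import *
np.set_printoptions(precision=1,suppress=True)
_,c2=load('w2');_,c3=load('w3');_,s=load('scene0');_,d=load('side0')
print('tip',tri((c2,(388.1,182.9)),(c3,(313.1,125.6))), tri((s,(295.3,202.3)),(d,(330.5,186)),(c2,(388.1,182.9)),(c3,(313.1,125.6))))
for c,p in((c2,(388.1,182.9)),(c3,(313.1,125.6))): print(onz(c,p,112))
print('shoulder w3',onz(c3,(314,124.1),86))
# base top ellipse fit in w3: white/steel bright vs table is hard; use rim edges by hand
print('base w3',onz(c3,((261+368)/2,(65+176)/2),50))
ap,e=tri((c2,(618,132.2)),(c3,(558.2,75.5))); rb,e2=tri((c2,(554.5,129.7)),(c3,(502.5,82.2)))
print('reamer apex',ap,e,'ribfoot',rb,e2,'scene/side',tri((s,(284.6,283)),(d,(301,179.5)))[0])
v=rb-ap; print('rib yaw',np.degrees(np.arctan2(v[1],v[0])))
for q,r in(((503,113),(698,268)),((512,287),(668,98))):
    f=lambda t:onz(c3,(290+(t[0]-400)/8,100+t[1]/8),97)
    w=f(r)-f(q);print('bar',np.degrees(np.arctan2(w[1],w[0])),np.linalg.norm(w))
w=onz(c3,(358,69),40)-onz(c3,(314.3,120.5),50);print('spout',w,np.degrees(np.arctan2(w[1],w[0])))
st=robot.state();T=cv2.Rodrigues(st['orientation'])[0];print('tooly',T[:,1],np.degrees(np.arctan2(T[1,1],T[0,1])),st['tool_pos'])
# held collar in view: centre via grasp
E
```

```text
tip (array([540.3,  48.5, 112.8]), [0.0, 0.0]) (array([540.1,  46.7, 114.2]), [2.7, 2.1, 1.3, 1.8])
[540.4  48.7 112. ]
[540.3  48.4 112. ]
shoulder w3 [539.8  48.7  86. ]
base w3 [537.4  48.1  50. ]
reamer apex [438.7 251.9  81.9] [0.0, 0.0] ribfoot [443.8 235.6  23.3] [0.0, 0.0] scene/side [439.2 250.3  34.4]
rib yaw -72.83550433188927
bar 67.87129246024625 27.748171196347197
bar 154.9959116936557 27.23486097256985
spout [-61.4  29.8 -10. ] 154.10594310858642
tooly [-0.3  1.   0. ] 105.53857825416799 [603.5  69.8 244.8]
```

```bash
python3 -m crank '[[[-4.0,-1.3,0,0],[-2.33,-0.82,0,0],[0,0,-3,0],[0,0,-3,0],[0,0,-2,0]]]'; python3 -m crank '[[[0,0,-2,0],[0,0,-2,0],[0,0,0,0],[0,0,0,0],[0,0,0,0]]]'; python3 - <<'E'
from h import *
s=robot.state();print(s['tool_pos'],s['contact_force'])
def crop(im,x,y,w,h,k): return cv2.resize(im[y:y+h,x:x+w],None,fx=k,fy=k,interpolation=cv2.INTER_CUBIC)
a,_=snap('scene','s4');b,_=snap('side','d4');w,_=snap('wrist','w4')
cv2.imwrite('pics/c4.png',np.hstack([crop(a,265,180,66,75,6),crop(b,300,155,66,75,6)])[:,:,::-1])
E
```

```text
clock: 5.92
tool_pos: [539.8, 49.0, 163.6]
orientation: [0.425, -3.112, 0.0]
contact_force: [-0.4, 0.3, -0.1]
gripper_width: 53.0
gripper_force: 30.0
clock: 6.55
tool_pos: [541.2, 50.0, 125.7]
orientation: [-0.427, 3.11, 0.001]
contact_force: [-0.3, 0.2, 0.2]
gripper_width: 53.2
gripper_force: 30.0
[541.21347701  49.97842501 125.66018456] [-0.31767831  0.19182824  0.23443993]
```

View pics/c4.png

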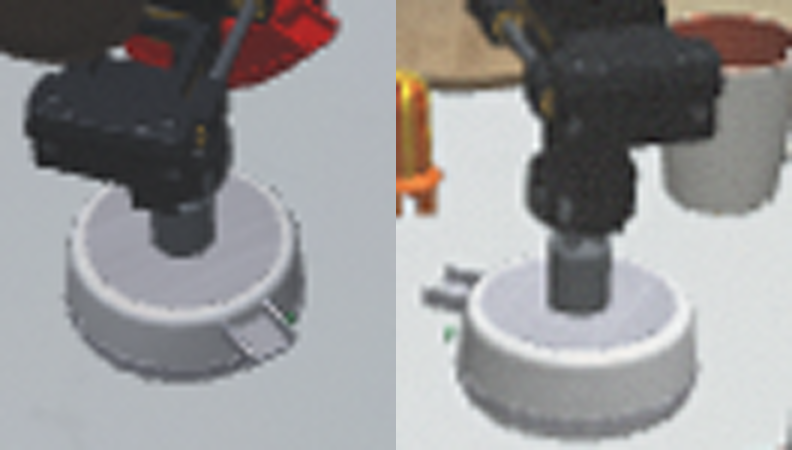

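The collar sits over the spindle, coaxial in both views, with the pin inside it. Lowering.

```bash
python3 -m crank '[[[0,0,-1,0],[0,0,-0.8,0],[0,0,-0.8,0],[0,0,0,0],[0,0,0,0]]]'; python3 -m crank '[[[0,0,-0.8,0],[0,0,-0.8,0],[0,0,-0.5,0],[0,0,0,0],[0,0,0,0]]]'
```

```text
clock: 7.32
tool_pos: [540.3, 49.3, 98.1]
orientation: [0.426, -3.111, 0.001]
contact_force: [2.6, -4.8, -2.5]
gripper_width: 53.1
gripper_force: 30.0
clock: 7.95
tool_pos: [540.4, 49.2, 77.8]
orientation: [0.427, -3.112, 0.001]
contact_force: [-0.1, -4.6, 1.9]
gripper_width: 53.0
gripper_force: 30.0
```

```bash
python3 -m crank '[[[0,-0.05,-0.25,0],[0,0,0,0],[0,0,0,0],[0,0,0,0],[0,0,0,0]]]'; python3 -m crank '[[[0,0,0,0],[0,0,0,0],[0,0,0,0],[0,0,0,0],[0,0,0,0]]]' -1; python3 -m crank '[[[0,0,2,0],[0,0,4,0],[0,0,4,0],[0,0,4,0],[0,0,4,0]]]'
```

```text
clock: 8.57
tool_pos: [540.4, 49.2, 75.0]
orientation: [0.427, -3.112, 0.0]
contact_force: [-0.1, -5.4, 1.6]
gripper_width: 52.8
gripper_force: 30.0
clock: 9.2
tool_pos: [540.6, 49.6, 75.0]
orientation: [-0.427, 3.112, 0.0]
contact_force: [-0.1, 0.2, -0.4]
gripper_width: 85.7
gripper_force: 0.0
clock: 9.82
tool_pos: [540.4, 49.4, 256.4]
orientation: [-0.427, 3.112, 0.0]
contact_force: [0.8, 0.2, 0.5]
gripper_width: 87.1
gripper_force: 0.0
```

```bash
python3 -m crank '[[[-1,5.5,0,0],[-1,5.5,0,0],[-1,5.5,0,0],[-1.2,5.4,0,0],[0,0,0,0]]]';  python3 - <<'E'
from h import *
np.set_printoptions(precision=1,suppress=True)
im,c=snap('wrist','w5'); s=robot.state();print(s['tool_pos'],s['joint_pos'],proj(c,[438.7,251.5,84]),proj(c,[540.3,48.6,74]))
def crop(im,x,y,w,h,k): return cv2.resize(im[y:y+h,x:x+w],None,fx=k,fy=k,interpolation=cv2.INTER_CUBIC)
p=proj(c,[438.7,251.5,84]).astype(int)
x0,y0=max(0,p[0]-40),max(0,p[1]-40); print(x0,y0)
a,_=snap('scene','s5');b,_=snap('side','d5')
t=np.hstack([crop(im,x0,y0,80,80,5),np.vstack([crop(a,265,195,80,40,5),crop(b,300,180,80,40,5)])])
cv2.imwrite('pics/c5.png',np.vstack([t,crop(im,0,0,640,150,1)[:, :640].repeat(1,0) if False else np.pad(im[:200],((0,0),(0,160),(0,0)))])[:,:,::-1])
E
```

```text
clock: 10.45
tool_pos: [497.7, 271.6, 254.7]
orientation: [0.434, -3.111, -0.001]
contact_force: [-0.3, -0.7, -0.7]
gripper_width: 87.2
gripper_force: 0.0
[497.9 269.9 254.7] [ 0.8  0.3 -0.1 -0.  -1.2 -2.1] [314.1 128.5] [101.7 169.3]
274 88
```

View pics/c5.png

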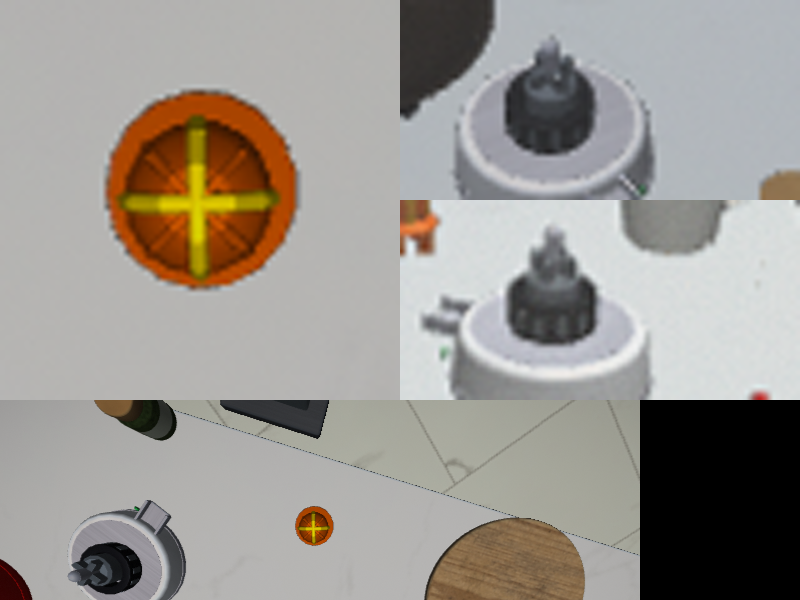

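The collar lies flat round the hub in both outside views. The reamer's apex is at (313.4,128.6), with its cross nearly aligned to the image axes.

```bash
python3 - <<'E'
from h import *
np.set_printoptions(precision=2,suppress=True)
_,c=load('w5'); f=lambda x,y,z:onz(c,(274+x/5,88+y/5),z)
print(f(197,203,84),f(202,188,35), f(200,275,62))
for a,b in(((197,120),(200,275)),((120,203),(278,200))):
    w=f(*b,66)-f(*a,66);print(np.degrees(np.arctan2(w[1],w[0])),np.linalg.norm(w))
s=robot.state();T=cv2.Rodrigues(s['orientation'])[0];print(np.degrees(np.arctan2(T[1,1],T[0,1])),s['tool_pos'],s['joint_pos'])
_,c2=load('w2');_,c5=c,c
print(tri((c2,(618,132.2)),(c,(313.4,128.6))))
E
```

```text
[438.95 250.85  84.  ] [437.88 250.92  35.  ] [454.2  255.42  62.  ]
16.80553366396554 31.21889787849691
106.97847666480685 32.74671550386428
105.62936814128096 [498.47 268.04 254.9 ] [ 0.78  0.28 -0.12 -0.   -1.17 -2.08]
(array([438.97, 250.84,  83.16]), [0.0, 0.0])
```

```bash
python3 -m crank '[[[-4.0,-1.0,0,0],[-1.94,-0.73,0,0],[0,0,-4,0],[0,0,-4,0],[0,0,-4,0]]]'; python3 -m crank '[[[0,0,-4,0],[0,0,-2,0],[0,0,-1.5,0],[0,0,0,0],[0,0,0,0]]]'; python3 -c "
from bench import robot;print(robot.state()['tool_pos'])"; python3 -m crank '[[[0,0,0,0],[0,0,0,0],[0,0,0,0],[0,0,0,0],[0,0,0,0]]]' 1;python3 -m crank '[[[0,0,0,0],[0,0,0,0],[0,0,0,0],[0,0,0,0],[0,0,0,0]]]'
```

```text
clock: 11.22
tool_pos: [439.6, 249.8, 134.5]
orientation: [-0.424, 3.112, 0.001]
contact_force: [-1.2, -0.4, -0.4]
gripper_width: 87.0
gripper_force: 0.0
clock: 11.85
tool_pos: [439.9, 251.4, 61.0]
orientation: [-0.426, 3.111, 0.002]
contact_force: [0.1, -0.3, -0.4]
gripper_width: 87.1
gripper_force: 0.0
[439.87756377 251.36234897  60.95190071]
clock: 12.48
tool_pos: [439.2, 251.2, 60.0]
orientation: [0.427, -3.112, -0.0]
contact_force: [-0.3, -0.4, -0.4]
gripper_width: 44.9
gripper_force: 0.0
clock: 13.1
tool_pos: [439.2, 251.0, 60.0]
orientation: [0.427, -3.112, 0.0]
contact_force: [0.3, 0.5, 0.1]
gripper_width: 33.4
gripper_force: 29.7
```

```bash
python3 -m crank '[[[0,0,3,0],[0,0,4.5,0],[0,0,4.5,0],[1,-2,4,0],[2,-4,0,-10]]]'; python3 -m crank '[[[2.4,-4.8,0,-10],[2.4,-4.8,0,-10],[2,-4,0,-10],[0.33,-0.65,0,-1.4],[0,0,0,0]]]';  python3 - <<'E'
from h import *
np.set_printoptions(precision=2,suppress=True)
s=robot.state();T=cv2.Rodrigues(s['orientation'])[0];print(np.degrees(np.arctan2(T[1,1],T[0,1])),s['tool_pos'],s['joint_pos'])
def crop(im,x,y,w,h,k): return cv2.resize(im[y:y+h,x:x+w],None,fx=k,fy=k,interpolation=cv2.INTER_CUBIC)
a,_=snap('scene','s6');b,_=snap('side','d6')
cv2.imwrite('pics/c6.png',np.hstack([crop(a,262,130,66,100,6),crop(b,298,125,66,100,6)])[:,:,::-1])
E
```

```text
clock: 13.72
tool_pos: [470.9, 192.6, 223.8]
orientation: [-0.152, 3.131, 0.008]
contact_force: [1.0, 0.0, -1.7]
gripper_width: 33.0
gripper_force: 29.7
clock: 14.35
tool_pos: [540.2, 48.5, 219.6]
orientation: [-0.7, -3.062, 0.0]
contact_force: [-0.4, 0.6, -0.7]
gripper_width: 33.5
gripper_force: 29.7
64.22998857218501 [540.24  48.51 219.58] [ 0.39  0.27 -0.23 -0.   -1.07 -2.41]
```

View pics/c6.png

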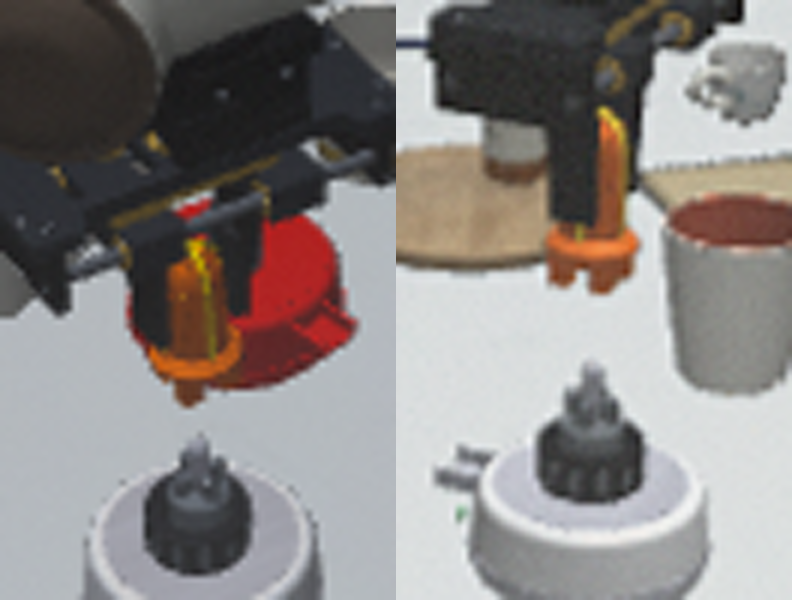

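The reamer hangs upright over the spindle, coaxial in both views. Lowering until the pin enters the bore.

```bash
python3 -m crank '[[[0,0,-2,0],[0,0,-1.5,0],[0,0,-0.5,0],[0,0,-0.5,0],[0,0,0,0]]]'; python3 -m crank '[[[0,0,-0.5,0],[0,0,-0.4,0],[0,0,0,0],[0,0,0,0],[0,0,0,0]]]'
```

```text
clock: 15.08
tool_pos: [540.5, 48.7, 175.0]
orientation: [-0.7, -3.062, 0.0]
contact_force: [-0.0, 0.2, -0.9]
gripper_width: 33.2
gripper_force: 29.7
clock: 15.7
tool_pos: [540.6, 48.7, 166.2]
orientation: [0.7, 3.062, 0.0]
contact_force: [-0.5, -0.3, -2.1]
gripper_width: 33.2
gripper_force: 29.7
```

```bash
python3 -m crank '[[[0,0,-0.3,0],[0,0,-0.3,0],[0,0,-0.3,0],[0,0,-0.2,0],[0,0,0,0]]]'
```

```text
clock: 16.32
tool_pos: [540.4, 48.6, 154.8]
orientation: [-0.7, -3.062, 0.0]
contact_force: [0.3, -0.1, -2.3]
gripper_width: 33.3
gripper_force: 29.7
```

```bash
python3 -m crank '[[[0,0,-0.3,0],[0,0,-0.3,0],[0,0,-0.2,0],[0,0,0,0],[0,0,0,0]]]'; python3 -m crank '[[[0,0,-0.2,0],[0,0,-0.2,0],[0,0,0,0],[0,0,0,0],[0,0,0,0]]]'
```

```text
clock: 16.95
tool_pos: [540.6, 48.6, 147.1]
orientation: [0.701, 3.062, 0.0]
contact_force: [-0.4, 0.4, -0.8]
gripper_width: 33.4
gripper_force: 29.7
clock: 17.58
tool_pos: [540.8, 48.7, 143.3]
orientation: [0.7, 3.062, 0.001]
contact_force: [-0.4, -0.4, 0.9]
gripper_width: 33.0
gripper_force: 29.7
```

```bash
python3 -m crank '[[[0,0,-0.2,0],[0,0,-0.15,0],[0,0,-0.1,0],[0,0,0,0],[0,0,0,0]]]'; python3 -m crank '[[[0,0,0,0],[0,0,0,0],[0,0,0,0],[0,0,0,0],[0,0,0,0]]]'
```

```text
clock: 18.2
tool_pos: [540.8, 48.7, 138.9]
orientation: [0.7, 3.062, 0.0]
contact_force: [-0.6, 1.2, 5.8]
gripper_width: 33.3
gripper_force: 29.7
clock: 18.82
tool_pos: [540.8, 48.7, 139.0]
orientation: [0.7, 3.062, 0.0]
contact_force: [-0.4, -0.0, 5.4]
gripper_width: 33.5
gripper_force: 29.7
```

```bash
python3 -m crank '[[[0,0,-0.1,0],[0,0,-0.1,0],[0,0,-0.05,0],[0,0,0,0],[0,0,0,0]]]'; python3 -m crank '[[[0,0,0,0],[0,0,0,0],[0,0,0,0],[0,0,0,0],[0,0,0,0]]]'; python3 - <<'E'
from h import *
def crop(im,x,y,w,h,k): return cv2.resize(im[y:y+h,x:x+w],None,fx=k,fy=k,interpolation=cv2.INTER_CUBIC)
a,_=snap('scene','s7');b,_=snap('side','d7')
cv2.imwrite('pics/c7.png',np.hstack([crop(a,205,130,160,150,2.5),crop(b,255,125,160,150,2.5)])[:,:,::-1])
print(robot.state()['contact_force'])
E
```

```text
clock: 19.45
tool_pos: [540.9, 48.6, 136.8]
orientation: [0.7, 3.062, 0.0]
contact_force: [0.2, -0.1, 7.6]
gripper_width: 33.3
gripper_force: 29.7
clock: 20.08
tool_pos: [540.9, 48.7, 136.8]
orientation: [0.7, 3.062, 0.0]
contact_force: [-0.7, 0.3, 7.6]
gripper_width: 33.5
gripper_force: 29.7
[-2.46358693 -0.21329511  6.95895104]
```

View pics/c7.png

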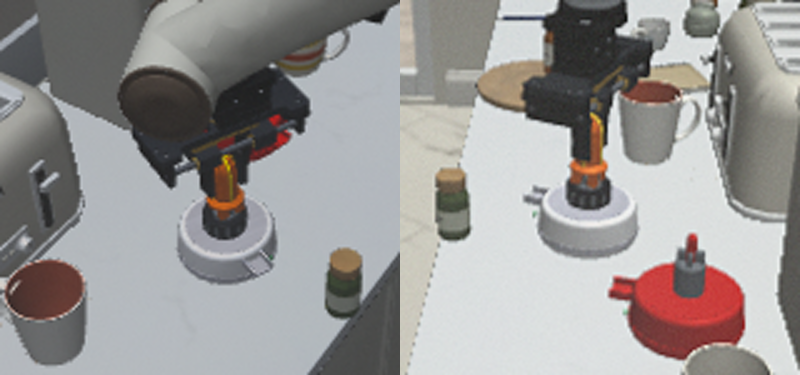

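The reamer sits home just above the collar, the spring pushes back about 8 N (roughly 7 mm down), and the mugs and jar have not moved. Handing in.

```bash
python3 -c "
from bench import robot;print(robot.hand_in())"
```

```text
the job is handed in; nothing more can be done
None
```

The job is handed in at about 20 s of the 51 s allowed: the collar lies flat on the press, and the reamer is meshed fully home and held about 7 mm down (estimated from the spring force; the switch needs 4 mm), with the mugs and herb jar untouched.

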